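Overhang a relief tile at the end of the ware ledge for fettling

ROBOT

A 6-joint arm with a two-finger parallel gripper is mounted at the origin on the work surface. World frame = base frame: x ahead of the robot, y to its left, z up, the work surface at z = 0. Lengths are in m, angles in rad, forces in N, time in s.
With the tool pointing down it reaches from about 0.35 to 0.775 m from the base axis. Payload 5.5 kg.
Tool frame: the origin (TCP) lies on the centre line of the jaws, within the pads' length; the fingertips stand 11 mm ahead of it and the grasp point (between the pads) lies 8 mm behind it (env.tip_reach is the distance from the TCP to the fingertips, in m); z points along the fingers, x is the direction in which the jaws open and shut, and the axes are right-handed (so a half turn about z gives the same grasp; the last joint's range is limited). The gripper opens to 85 mm and grips with 20 to 120 N. Pads are 22 mm wide; open, the fingers measure 114 mm over their backs; the gripper's body (76 mm by 85 mm) begins 54 mm behind the grasp point. The pads swing forward as they close: fully open they stand 13 mm farther back than shut.
Start: joints at [1.173, 0.313, 0.046, 1.304, 0, 1.431], TCP at [0.147, 0.556, 0.242] pointing down, gripper open.
Joint ranges: [-2.76, 2.76], [-0.86, 1.69], [-1.03, 1.26], [-2.2, 2.34], [-1.47, 1.5], [-3.14, 3.14]. Speed limits (rad/s): [2.57, 2.57, 3.14, 3.14, 3.14, 3.14].

INTERFACE

Orientations are given as a unit quaternion [w, x, y, z].
In Python, from workcell import env gives the robot as it stands.
- The arm moves only by the tool carry_out, never from a script. Its argument "moves" is one flat list of numbers, 7 for each row, row after row: the gripper command: -1 is shut, 1 is fully open, values between are in proportion, then the shift along the tool's x, y, z in m, then the turn, a rotation vector about the tool's x, y, z in degrees. A call has exactly 5 rows; each row shifts and turns the pose as measured when the row begins, along the tool's axes as they then stand; what a row does not reach is not made up. A row lasts 1/8 s, in which the tool goes at most 62.5 mm and 10.7 degrees, less where a joint would pass 70% of its speed; a pose out of reach is approached as far as the arm can. A call is refused whole if a number of a shift passes 0.0625 or a number of a turn 10.7, either way. A call with a gripper value outside its range is refused whole. The fingers move at their own pace and stop on an object; "squeeze" is the grip in N (left out, the last holds). Time passes only in rows, so rows that do not move let the fingers close, or fill a call up. It gives the time, the measured TCP pose, the force and the opening at its end, in the units of the state.
- env.get_state(): the state, without advancing time (a new reading comes with each control period).
- env.read_camera(name): name is "scene" or "side" or "wrist"; returns the picture (480x640x3 uint8, red, green, blue); there is no depth.
- env.calibration(name): a dict with "camera_matrix" (3x3 intrinsics, pixels), "rvec" (rotation vector, rad) and "tvec" (3), from world to camera coordinates, as OpenCV has them; the wrist camera has in their place "hand_eye" (4x4, takes a point from camera to tool coordinates, whose origin is the TCP and whose axes are the tool frame's). Camera axes: x right, y down, z forward; pixel columns grow to the right and rows downward; lengths in m; the calibration is good to about 2 mm. A picture is of the moment at which its call begins: read the wrist's pose just before it. calibration takes no time and is no camera call.
- env.hand_in(): hands the job in, once; it reports no verdict.
The state is a dict: "clock": time; "joint_pos": joint angles; "qvel": joint speeds; "tau": joint torques, N m; "tcp_pos": TCP position; "orientation": TCP orientation; "wrist_force": force on the tool from outside, world axes, zero at the start; "ft_torque": the same for the moment, N m; "finger_gap": finger opening in m.
Only numpy, scipy, OpenCV 4.12 (cv2) and the standard library are available. Lean on these libraries where they do the work, as an engineer would, in place of code of your own. Each camera call takes 0.05 s, during which the arm holds its last target. There are 200 camera calls.

TASK

A biscuit-fired relief tile lies askew on the low plank ledge on the potter's bench. Using only the fingers, push it back until it lies flat against the ledge's rear rail, and push it along until about a third of its length sticks out past the free end of the ledge (the end away from the tall vase), so that its end can be fettled. Keep it lying on the ledge throughout - never lift it or let it tip or fall - leave the pots and the knife as they stand, and finish with the hand clear of everything.

Things in the scene. Friction and masses are not known exactly. Their poses are not given: they have to be found in the camera images.
- ledge: Fixed brown plank, 210 mm deep, 580 mm long, 28 mm thick, level on two bricks, top 93 mm above the bench. Origin: on its top face, at its free end (right-hand seen from the robot), at the foot of the rail's front face. x points to the rear, square to the rail; y runs along the rail from the free end (0) to the vase's end (+580 mm); z up. Turned by up to 7 degrees.
- rail (a point): The darker wooden rail along the plank's whole rear side (away from the robot), 18 mm thick, 22 mm high above the plank. Point: top of its front face, half-way along (290 mm from the free end).
- front (a point): The middle of the plank's front edge (robot's side), on its top face, 190 mm in front of the rail's face and 290 mm from the free end.
- tile: Loose pale unglazed clay rectangle, 100 mm (its x) by 160 mm (its y), 10 mm thick, shallow relief (under 2 mm) on top, about 0.3 kg. Origin: centre of its underside, z up. Starts flat, wholly on the plank, long side along the ledge but askew by up to 12 degrees, its centre 78 to 100 mm from the rail. Slides under a push of 1 to 4 N; tips off when half its length sticks out.
- vase: Bystander: a tall flared clay vase, 190 mm high, at most 105 mm across, standing on the ledge near the end that is not free. Origin: centre of its foot.
- jar: Bystander: a small clay jar with a pointed lid, made in one piece, 130 mm high, 86 mm across, on the bench in front of the ledge (on the robot's side). Origin: centre of its foot.
- bud: Bystander: a small clay bottle vase, 110 mm high, 62 mm across, on the bench beyond the ledge's free end. Origin: centre of its foot.
- knife: Bystander: a fettling knife lying on the bench in front of the ledge, flat wooden handle 95 x 17 x 11 mm and blade 70 mm long. Origin: where blade and handle meet, at its underside; x points along the blade.
There are look-alikes about, which are no part of the job. There is more than one size of the tile; the job needs the largest.

How it is judged:
By the outcome, as a careful person would: the job done as asked, in the order asked, and still so for the second after the job is handed in, with the robot touching nothing.
It also fails if it takes over 61 s, if anything falls off the work surface, if the arm or the gripper's body presses on something with over 40 N, if the wrist force passes 120 N, or if a joint passes its speed limit or range.

## Working session

There is one attempt and no reset: what is moved stays moved. The work goes in short steps, Python scripts to look and compute and a tool call to move; the robot and the scene stay as the last step left them, time stands still between calls to the robot, and variables do not carry over. Pictures are saved under pics/ and viewed, about 8 in all and at most 12, crops included, and the job is handed in when it is done.

Besides the shell and the picture viewer there is one more tool, called after "Request:" by a JSON object that holds its "api" and its "payload". carry_out: Moves the arm, as the interface text tells. Its arguments: {"type":"object","properties":{"moves":{"type":"array"},"squeeze":{"type":"number"}},"required":["moves"]}

```bash
mkdir -p pics; ls
cat > h.py <<'E'
import numpy as np, cv2
from workcell import env
def cam(n):
    c=env.calibration(n); K=np.array(c["camera_matrix"],float)
    if n=="wrist":
        s=env.get_state(); w,x,y,z=s["orientation"]
        from scipy.spatial.transform import Rotation as R
        T=np.eye(4);T[:3,:3]=R.from_quat([x,y,z,w]).as_matrix();T[:3,3]=s["tcp_pos"]
        M=np.linalg.inv(T@np.array(c["hand_eye"])); return K,M[:3,:3],M[:3,3]
    return K,cv2.Rodrigues(np.array(c["rvec"],float))[0],np.array(c["tvec"],float).ravel()
def onplane(C,px,z):
    K,R,t=C; px=np.atleast_2d(px).astype(float)
    d=np.c_[px,np.ones(len(px))]@np.linalg.inv(K).T@R; o=-R.T@t
    return o+d*((z-o[2])/d[:,2])[:,None]
def proj(C,P):
    K,R,t=C; p=(np.atleast_2d(P)@R.T+t)@K.T; return p[:,:2]/p[:,2:]
def snap(n,f):
    C=cam(n); im=env.read_camera(n)[:,:,::-1].copy(); cv2.imwrite(f"pics/{f}.png",im); np.savez(f"pics/{f}.npz",K=C[0],R=C[1],t=C[2]); return C,im
def load(f):
    d=np.load(f"pics/{f}.npz"); return (d["K"],d["R"],d["t"]),cv2.imread(f"pics/{f}.png")
E
python3 - <<'E'
from h import *
for n in("scene","side","wrist"):
    C,_=snap(n,n+"0"); print(n,C[0].round(0).tolist(),(-C[1].T@C[2]).round(3),C[1][2].round(2))
s=env.get_state();print(s)
E
```

```text
pics
scene [[532.0, 0.0, 322.0], [0.0, 532.0, 230.0], [0.0, 0.0, 1.0]] [1.522 0.192 0.906] [-0.77 -0.12 -0.63]
side [[594.0, 0.0, 313.0], [0.0, 594.0, 231.0], [0.0, 0.0, 1.0]] [ 0.232 -0.827  1.076] [ 0.24  0.66 -0.71]
wrist [[348.0, 0.0, 320.0], [0.0, 348.0, 241.0], [0.0, 0.0, 1.0]] [0.083 0.573 0.372] [ 0.26 -0.07 -0.96]
{'clock': 0.15, 'joint_pos': array([ 1.17339817e+00,  3.13860281e-01,  4.52283695e-02,  1.30358768e+00,
       -2.25362260e-05,  1.43121385e+00]), 'qvel': array([ 6.36370196e-05, -1.37654180e-03,  4.84226271e-03, -4.20181137e-05,
       -2.32489277e-03,  1.36119256e-03]), 'tau': array([ 1.73757704e-03, -4.81063056e+01,  2.98815823e+01,  1.38649871e-02,
       -1.58289963e-04,  1.29681899e-05]), 'tcp_pos': array([0.1464692 , 0.55565134, 0.24159054]), 'orientation': array([ 3.61479686e-04,  7.92138997e-01,  6.10340317e-01, -6.13088334e-04]), 'wrist_force': array([ 0.41753536, -0.20459603,  0.37713974]), 'ft_torque': array([-0.01613805,  0.02795506,  0.03820307]), 'finger_gap': 0.08512108146976272}
```

View pics/scene0.png

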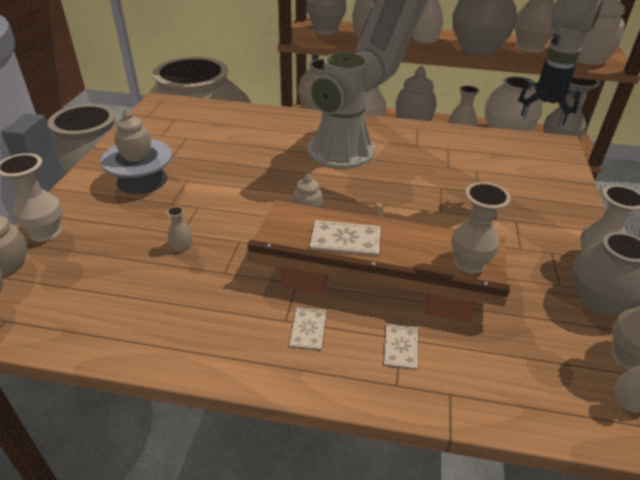

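View pics/side0.png

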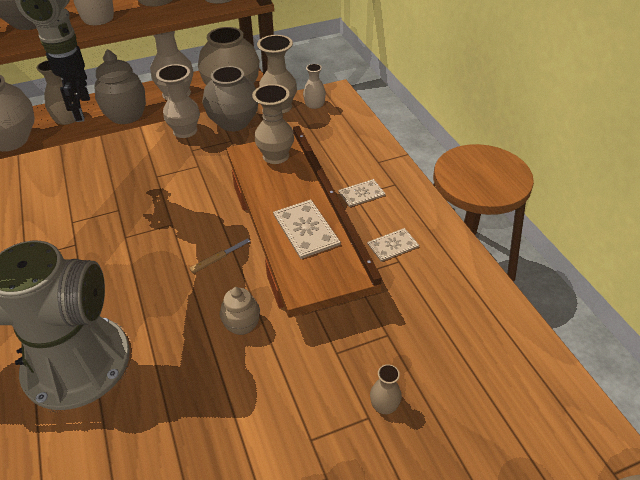

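The scene view shows the tile on the plank at about (346,237), with the rail running from (250,248) to (506,290). In the side view the tile is at (307,228), the rail runs from (298,128) to (380,285), the knife is at (220,256), the jar at (240,310) and the bud at (387,390). Next I'll measure these.

Run:
```python
from h import *
for f in("scene0","side0"):
    C,im=load(f); hsv=cv2.cvtColor(im,cv2.COLOR_BGR2HSV)
    m=((hsv[:,:,2]>150)&(hsv[:,:,1]<75)).astype(np.uint8)*255
    m=cv2.morphologyEx(m,cv2.MORPH_CLOSE,np.ones((5,5)))
    for c in cv2.findContours(m,0,1)[0]:
        if cv2.contourArea(c)<300: continue
        (u,v)=c.reshape(-1,2).mean(0)
        if not(240<u<460 and 150<v<380): continue
        P=onplane(C,c.reshape(-1,2),.103)
        r=cv2.minAreaRect((P[:,:2]*1000).astype(np.float32)); print(f,(int(u),int(v)),np.round(r[0],1),np.round(r[1],1),round(r[2],2))
C,im=load("side0"); cv2.imwrite("pics/sidecrop.png",cv2.resize(im[110:330,210:400],None,fx=3.6,fy=2.7*0+3.6*0.75,interpolation=cv2.INTER_CUBIC)) if 0 else cv2.imwrite("pics/sidecrop.png",cv2.resize(im[115:325,180:400],None,fx=2.8,fy=2.8,interpolation=cv2.INTER_CUBIC))
C,im=load("scene0"); cv2.imwrite("pics/scenecrop.png",cv2.resize(im[165:325,240:515],None,fx=2.9,fy=2.9,interpolation=cv2.INTER_CUBIC))
```

```text
scene0 (400, 345) [856.3 241.5] [96.5 60.5] 2.5
scene0 (307, 327) [848.1  59.5] [96.8 61.1] 4.16
scene0 (345, 236) [558.3  91. ] [ 98.1 158.9] 3.44
side0 (392, 243) [717.7 -34.5] [97.4 60.4] 4.36
side0 (305, 227) [556.2  91.4] [ 98.8 158.3] 3.43
side0 (361, 191) [726.1 150.8] [97.2 60.2] 2.32
```

View pics/sidecrop.png

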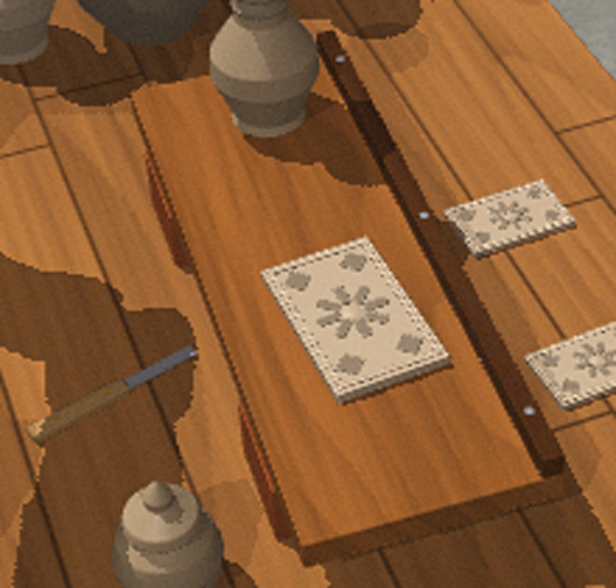

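View pics/scenecrop.png

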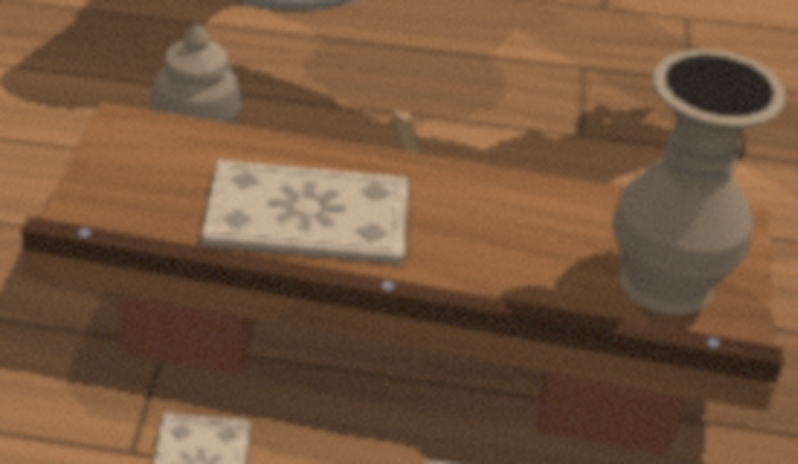

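Run:
```python
from h import *
Cs,ims=load("side0"); Cc,imc=load("scene0")
S=np.array([(340,58),(424,215),(529,410)])/2.8+[180,115]; Sc=np.array([(713,343),(388,285),(84,232)])/2.9+[240,165]
def ref(im,p):
    u,v=np.round(p).astype(int); w=im[v-3:v+4,u-3:u+4].astype(float)
    b=w[:,:,0]; b=np.clip(b-np.percentile(b,70),0,None); yy,xx=np.mgrid[-3:4,-3:4]
    return [u+(b*xx).sum()/b.sum(), v+(b*yy).sum()/b.sum()]
S=np.array([ref(ims,p) for p in S]); Sc=np.array([ref(imc,p) for p in Sc])
print(S.round(1).tolist(),Sc.round(1).tolist())
PM=lambda C:C[0]@np.c_[C[1],C[2]]
X=cv2.triangulatePoints(PM(Cs),PM(Cc),S.T,Sc.T); print("tri",(X[:3]/X[3]).T.round(4).tolist())
a=onplane(Cs,S,.115);b=onplane(Cc,Sc,.115);print("side",a.round(4).tolist(),"\nscene",b.round(4).tolist())
m=(a+b)/2; d=m[0]-m[2]; d/=np.linalg.norm(d); print("yaw deg of rail y-axis from world y",np.degrees(np.arctan2(-d[0],d[1])), "screw gaps",np.linalg.norm(np.diff(m,axis=0),axis=1))
# corner points (eye) : plank free end
q=lambda L,f,o:np.array(L)/f+o
print("side: front-free top corner, rail end front bottom", onplane(Cs,q([(300,550),(545,475)],2.8,[180,115]),.093).round(3).tolist())
print("side front-vase corner",onplane(Cs,q([(135,98)],2.8,[180,115]),.093).round(3).tolist())
print("scene front-free corner", onplane(Cc,q([(102,105)],2.9,[240,165]),.093).round(3).tolist())
print("rail top free rear",onplane(Cc,q([(25,237)],2.9,[240,165]),.115).round(3).tolist(),"rail top vase rear",onplane(Cc,q([(778,365)],2.9,[240,165]),.115).round(3).tolist())
print("rail top free front side",onplane(Cs,q([(543,462),(563,455)],2.8,[180,115]),.115).round(3).tolist())
```

```text
[[301.3, 135.4], [331.0, 191.4], [368.6, 261.2]] [[485.5, 282.6], [373.3, 262.9], [268.6, 244.7]]
tri [[0.6664, 0.4065, 0.1162], [0.6527, 0.1665, 0.1162], [0.6399, -0.073, 0.116]]
side [[0.6669, 0.4081, 0.115], [0.6531, 0.1681, 0.115], [0.6401, -0.0718, 0.115]] 
scene [[0.6652, 0.4067, 0.115], [0.6519, 0.1662, 0.115], [0.6393, -0.0738, 0.115]]
yaw deg of rail y-axis from world y -3.1429189364305548 screw gaps [0.24063745 0.24026141]
side: front-free top corner, rail end front bottom [[0.437, -0.115, 0.093], [0.633, -0.12, 0.093]]
side front-vase corner [[0.472, 0.452, 0.093]]
scene front-free corner [[0.444, -0.108, 0.093]]
rail top free rear [[0.655, -0.116, 0.115]] rail top vase rear [[0.681, 0.452, 0.115]]
rail top free front side [[0.628, -0.124, 0.115], [0.645, -0.123, 0.115]]
```

```bash
cat >> h.py <<'E'
O=np.array([.6276,-.1221,.093]); a=np.radians(3.14)
L=np.array([[np.cos(a),-np.sin(a),0],[np.sin(a),np.cos(a),0],[0,0,1]])  # rows: ledge axes
def toL(P): return (np.atleast_2d(P)-O)@L.T
def tile(f,z=.103,pr=True):
    C,im=load(f); hsv=cv2.cvtColor(im,cv2.COLOR_BGR2HSV)
    m=((hsv[:,:,2]>150)&(hsv[:,:,1]<75)).astype(np.uint8)*255
    m=cv2.morphologyEx(m,cv2.MORPH_CLOSE,np.ones((5,5)))
    for c in cv2.findContours(m,0,1)[0]:
        if cv2.contourArea(c)<300: continue
        P=toL(onplane(C,c.reshape(-1,2),z))[:,:2]*1000
        r=cv2.minAreaRect(P.astype(np.float32))
        if abs(max(r[1])-160)<25 and abs(min(r[1])-100)<15: print(f,"ledge mm",np.round(r[0],1),np.round(r[1],1),round(r[2],2))
def pose():
    from scipy.spatial.transform import Rotation as R
    s=env.get_state(); w,x,y,z=s["orientation"]; M=L@R.from_quat([x,y,z,w]).as_matrix()
    print("t",round(s["clock"],2),"tcp ledge mm",(toL(s["tcp_pos"])[0]*1000).round(1),"yaw err deg",round(np.degrees(np.arctan2(M[0,0],M[1,0])),2),"tilt",M[:2,2].round(3),"F",(L@s["wrist_force"]).round(1),"gap",round(s["finger_gap"],3))
E
python3 - <<'E'
from h import *
print(env.tip_reach); tile("side0");tile("scene0");pose()
Cs,_=load("side0")
for n,p in dict(vase=(275,158),jar=(240,324),bud=(386,405),knife=(225,254)).items():
    w=onplane(Cs,[p],.093 if n=="vase" else 0);print(n,w.round(3),toL(w).round(3))
E
```

```text
0.011
side0 ledge mm [-83.  209.3] [ 98.8 158.3] 6.57
scene0 ledge mm [-80.9 208.9] [ 98.1 158.9] 6.58
t 0.15 tcp ledge mm [-517.5  650.4  148.6] yaw err deg 11.63 tilt [-0.    -0.001] F [ 0.4 -0.2  0.4] gap 0.085
vase [[0.577 0.371 0.093]] [[-0.077  0.489 -0.   ]]
jar [[ 0.348 -0.04   0.   ]] [[-0.284  0.066 -0.093]]
bud [[ 0.559 -0.337  0.   ]] [[-0.057 -0.218 -0.093]]
knife [[0.374 0.175 0.   ]] [[-0.27   0.283 -0.093]]
```

Request:
{"api": "carry_out", "payload": {"moves": [1,0,0,0,0,0,-5.8,1,0,0,0,0,0,-5.8,1,-0.046,0.036,0,0,0,0,1,-0.046,0.036,0,0,0,0,1,-0.046,0.036,0,0,0,0]}}

```text
clock: 0.78
tcp_pos: [0.2479, 0.4116, 0.2391]
orientation: [0.001, 0.721, 0.693, -0.002]
wrist_force: [1.3, 0.7, 0.4]
finger_gap: 0.0857
```

Request:
{"api": "carry_out", "payload": {"moves": [1,-0.046,0.036,0,0,0,0,1,-0.046,0.036,0,0,0,0,1,-0.046,0.036,0,0,0,0,1,-0.046,0.036,0,0,0,0,1,0,0,0,0,0,0]}}

```text
clock: 1.4
tcp_pos: [0.3893, 0.2124, 0.239]
orientation: [0.001, 0.723, 0.691, -0.002]
wrist_force: [-0.7, -0.2, -1.1]
finger_gap: 0.0853
```

```bash
python3 -c "
from h import *
pose()"
```

```text
t 1.4 tcp ledge mm [-256.3  320.9  146. ] yaw err deg -0.51 tilt [-0.    -0.004] F [-0.7 -0.3 -1.1] gap 0.085
```

Request:
{"api": "carry_out", "payload": {"moves": [1,-0.04,0.03,0,0,0,0.5,1,-0.04,0.03,0,0,0,0,1,-0.04,0.027,0.02,0,0,0,1,0,0,0.04,0,0,0,1,0,0,0.03,0,0,0]}}

```text
clock: 2.02
tcp_pos: [0.4732, 0.0879, 0.149]
orientation: [0.002, 0.725, 0.689, 0.001]
wrist_force: [0.5, -0.5, -0.3]
finger_gap: 0.0854
```

Request:
{"api": "carry_out", "payload": {"moves": [1,0,0,0,0,0,0,1,0,0,0.01,0,0,0,1,0,0,0.005,0,0,0,1,0,0,0,0,0,0,1,0,0,0,0,0,0]}}

```text
clock: 2.65
tcp_pos: [0.4723, 0.0906, 0.1342]
orientation: [0.002, 0.723, 0.69, 0.001]
wrist_force: [0.1, -0.1, 0.6]
finger_gap: 0.085
```

```bash
python3 -c "
from h import *
pose()
snap('side','side1');tile('side1')"
```

```text
t 2.65 tcp ledge mm [-166.7  203.9   41.2] yaw err deg -0.45 tilt [ 0.003 -0.001] F [ 0.1 -0.1  0.6] gap 0.085
side1 ledge mm [-79.1 209.7] [ 91.  158.2] 6.57
```

View pics/side1.png

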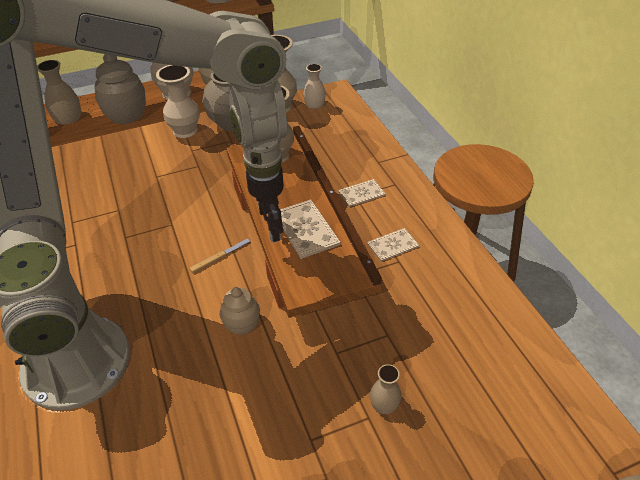

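The gripper is in front of the tile at (275,235), open and clear of it. I'll lower it and feel for the plank.

Request:
{"api": "carry_out", "payload": {"moves": [1,0.004,-0.005,0.012,0,0,0.4,1,0,0,0.01,0,0,0,1,0,0,0.003,0,0,0,1,0,0,0,0,0,0,1,0,0,0,0,0,0]}}

```text
clock: 3.32
tcp_pos: [0.4672, 0.095, 0.1074]
orientation: [0.001, 0.726, 0.688, 0.001]
wrist_force: [0.1, -0.4, -0.6]
finger_gap: 0.0853
```

```bash
python3 -c "
from h import *
pose()"
```

```text
t 3.33 tcp ledge mm [-172.1  208.    14.4] yaw err deg -0.01 tilt [ 0.003 -0.001] F [ 0.2 -0.4 -0.6] gap 0.085
```

Request:
{"api": "carry_out", "payload": {"moves": [1,0,0,0.003,0,0,0,1,0,0,0,0,0,0,1,0,0,0.003,0,0,0,1,0,0,0,0,0,0,1,0,0,0,0,0,0]}}

```text
clock: 3.95
tcp_pos: [0.4678, 0.0949, 0.1015]
orientation: [0.002, 0.726, 0.687, 0.001]
wrist_force: [0.1, -1.1, -0.4]
finger_gap: 0.0851
```

```bash
python3 -c "
from h import *
pose()"
```

```text
t 3.95 tcp ledge mm [-171.5  207.9    8.5] yaw err deg 0.0 tilt [ 0.005 -0.001] F [ 0.1 -1.1 -0.4] gap 0.085
```

Request:
{"api": "carry_out", "payload": {"moves": [1,0,0,0.003,0,0,0,1,0,0,0.0025,0,0,0,1,0,0,0.001,0,0,0,1,0,0,0,0,0,0,1,0,0,0,0,0,0]}}

```text
clock: 4.58
tcp_pos: [0.4678, 0.0949, 0.0945]
orientation: [0.002, 0.726, 0.687, 0.001]
wrist_force: [0.2, -0.1, 0.5]
finger_gap: 0.0854
```

```bash
python3 -c "
from h import *
pose()"
```

```text
t 4.58 tcp ledge mm [-171.5  207.9    1.5] yaw err deg 0.0 tilt [ 0.004 -0.001] F [ 0.2 -0.1  0.5] gap 0.085
```

Request:
{"api": "carry_out", "payload": {"moves": [1,0,0.01,0,0,0,0,1,0,0.006,0,0,0,0,1,0,0.005,0,0,0,0,1,0,0.005,0,0,0,0,1,0,0.005,0,0,0,0]}}

```text
clock: 5.2
tcp_pos: [0.4992, 0.0938, 0.0944]
orientation: [0.0, 0.726, 0.688, 0.001]
wrist_force: [-4.0, 1.3, 3.1]
finger_gap: 0.0855
```

```bash
python3 -c "
from h import *
pose();snap('side','side2');tile('side2')"
```

```text
t 5.2 tcp ledge mm [-140.   208.5    1.4] yaw err deg -0.06 tilt [0.001 0.001] F [-4.1  1.1  3.1] gap 0.085
```

Request:
{"api": "carry_out", "payload": {"moves": [1,0,0.005,0,0,0,0,1,0,0.005,0,0,0,0,1,0,0.004,0,0,0,0,1,0,0.004,0,0,0,0,1,0,0,0,0,0,0]}}

```text
clock: 5.88
tcp_pos: [0.5182, 0.0925, 0.0943]
orientation: [0.0, 0.726, 0.688, 0.0]
wrist_force: [-2.3, 1.1, 1.1]
finger_gap: 0.0854
```

```bash
python3 -c "
from h import *
pose();snap('side','side3');tile('side3');C,im=snap('scene','scene3');tile('scene3')
a=cv2.imread('pics/side3.png')[130:330,200:400];cv2.imwrite('pics/c3.png',np.hstack([cv2.resize(a,(400,400)),cv2.resize(im[180:310,240:370],(400,400))]))"
```

```text
t 5.88 tcp ledge mm [-121.   208.3    1.3] yaw err deg -0.03 tilt [ 0. -0.] F [-2.4  1.   1.1] gap 0.085
scene3 ledge mm [-60.3 210.5] [146.9  96.8] 89.85
```

View pics/c3.png

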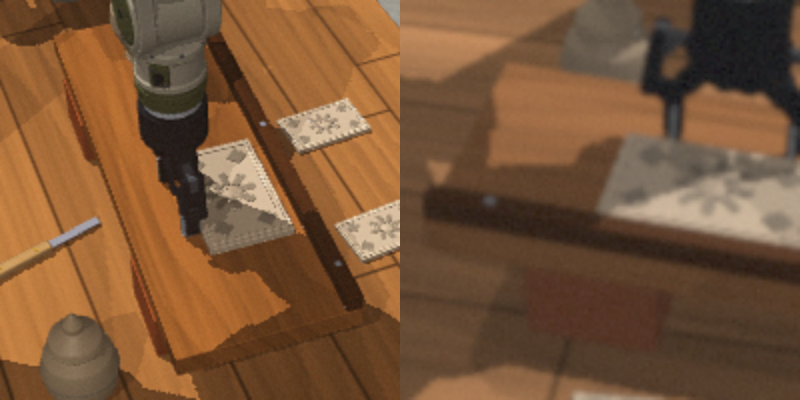

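The tile is now square to the rail and about 10 mm short of it, so I'll close the gap.

Request:
{"api": "carry_out", "payload": {"moves": [1,0,0.004,0,0,0,0,1,0,0.003,0,0,0,0,1,0,0.003,0,0,0,0,1,0,0.002,0,0,0,0,1,0,0.002,0,0,0,0]}}

```text
clock: 6.6
tcp_pos: [0.5301, 0.0916, 0.0942]
orientation: [-0.001, 0.726, 0.688, -0.002]
wrist_force: [-10.1, 0.8, 6.0]
finger_gap: 0.0853
```

```bash
python3 -c "
from h import *
pose();snap('scene','scene4');tile('scene4')"
```

```text
t 6.6 tcp ledge mm [-109.1  208.     1.2] yaw err deg -0.03 tilt [-0.004 -0.001] F [-10.1   0.2   6. ] gap 0.085
```

Request:
{"api": "carry_out", "payload": {"moves": [1,0,0.002,0,0,0,0,1,0,0.001,0,0,0,0,1,0,-0.015,0,0,0,0,1,0,-0.02,0,0,0,0,1,0,-0.02,-0.01,0,0,0]}}

```text
clock: 7.28
tcp_pos: [0.4767, 0.0942, 0.1044]
orientation: [-0.001, 0.726, 0.687, -0.002]
wrist_force: [-0.0, 1.0, -0.6]
finger_gap: 0.0853
```

Request:
{"api": "carry_out", "payload": {"moves": [-1,0,0,-0.05,0,0,0,-1,0.04,-0.01,-0.03,0,0,0,-1,0.05,0.02,0,0,0,0,-1,0,0,0,0,0,0,-1,0,0,0,0,0,0]}}

```text
clock: 7.9
tcp_pos: [0.4922, 0.1855, 0.1879]
orientation: [0.002, 0.727, 0.687, 0.002]
wrist_force: [-0.5, -0.5, 0.2]
finger_gap: 0.0002
```

```bash
python3 -c "
from h import *
pose();snap('scene','scene5');tile('scene5');snap('side','side5');tile('side5')"
```

```text
t 7.9 tcp ledge mm [-152.1  299.7   94.9] yaw err deg 0.12 tilt [0.004 0.   ] F [-0.5 -0.6  0.2] gap 0.0
```

```bash
sed -i 's/>150)&(hsv\[:,:,1\]<75)/>VT)\&(hsv[:,:,1]<ST)/; s/pr=True/VT=90,ST=80/; s/<25 and/<40 and/' h.py; python3 -c "
from h import *
for f in ('scene5','side5','scene4','scene0'):
  tile(f); 
a=load('side5')[1][130:330,200:400];im=load('scene5')[1];cv2.imwrite('pics/c5.png',np.hstack([cv2.resize(a,(400,400)),cv2.resize(im[180:310,240:370],(400,400))]))"
```

```text
scene5 ledge mm [-48.6 208.4] [168.6 100.9] 89.66
scene5 ledge mm [-661.9  929.3] [ 90.9 175.2] 78.41
side5 ledge mm [-49.6 200.4] [164.9 101.5] 89.64
scene0 ledge mm [-76.5 210. ] [108.9 161. ] 6.61
scene0 ledge mm [-676.3  933.1] [ 89.3 145.4] 78.41
```

View pics/c5.png

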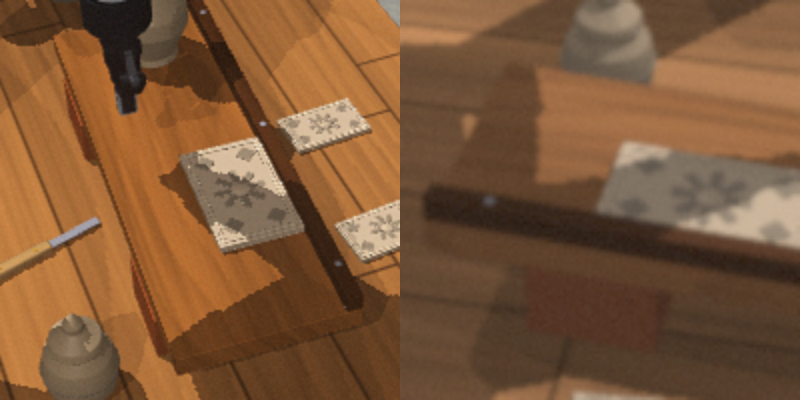

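The tile lies flush along the rail (angle 89.65°, centre 49 mm from the rail). Next I go beyond its vase end with the fingers shut.

Request:
{"api": "carry_out", "payload": {"moves": [-1,0.012,0.05,0,0,0,0,-1,0.012,0.05,0,0,0,0,-1,0,0,0.04,0,0,0,-1,0,0,0.025,0,0,0,-1,0,0,0,0,0,0]}}

```text
clock: 8.62
tcp_pos: [0.595, 0.1973, 0.12]
orientation: [0.001, 0.73, 0.684, 0.0]
wrist_force: [0.4, -0.7, -0.4]
finger_gap: 0.0001
```

```bash
python3 -c "
from h import *
pose()"
```

```text
t 8.62 tcp ledge mm [-50.1 317.1  27. ] yaw err deg 0.62 tilt [ 0.002 -0.001] F [ 0.4 -0.6 -0.4] gap 0.0
```

Request:
{"api": "carry_out", "payload": {"moves": [-1,0.002,0,0.006,0,0,-0.6,-1,0,0,0.004,0,0,0,-1,0,0,0.002,0,0,0,-1,0,0,0,0,0,0,-1,0,0,0,0,0,0]}}

```text
clock: 9.25
tcp_pos: [0.5963, 0.1987, 0.1112]
orientation: [0.002, 0.726, 0.687, 0.002]
wrist_force: [-0.8, 0.3, -0.5]
finger_gap: 0.0003
```

```bash
python3 -c "
from h import *
pose()"
```

```text
t 9.25 tcp ledge mm [-48.8 318.6  18.2] yaw err deg 0.04 tilt [ 0.006 -0.   ] F [-0.8  0.2 -0.5] gap 0.0
```

Down 3.5 mm more, then start the push.

Request:
{"api": "carry_out", "payload": {"moves": [-1,0,0,0.0035,0,0,0,-1,0,0,0,0,0,0,-1,-0.008,0,0,0,0,0,-1,-0.008,0,0,0,0,0,-1,-0.006,0,0,0,0,0]}}

```text
clock: 9.88
tcp_pos: [0.5951, 0.1757, 0.1077]
orientation: [0.003, 0.726, 0.687, 0.002]
wrist_force: [0.2, -0.7, -0.8]
finger_gap: -0.0001
```

```bash
python3 -c "
from h import *
pose()"
```

```text
t 9.88 tcp ledge mm [-48.7 295.5  14.7] yaw err deg 0.0 tilt [ 0.007 -0.   ] F [ 0.3 -0.7 -0.8] gap -0.0
```

Request:
{"api": "carry_out", "payload": {"moves": [-1,-0.005,0,0,0,0,0,-1,-0.005,0,0,0,0,0,-1,-0.005,0.0005,0,0,0,0,-1,-0.005,0.0005,0,0,0,0,-1,-0.005,0,0,0,0,0]}}

```text
clock: 10.5
tcp_pos: [0.5938, 0.151, 0.1078]
orientation: [0.0, 0.726, 0.688, 0.003]
wrist_force: [0.7, 2.6, 0.1]
finger_gap: -0.0
```

```bash
python3 -c "
from h import *
pose();snap('scene','scene6');tile('scene6');snap('side','side6');tile('side6')
a=load('side6')[1][130:330,200:400];im=load('scene6')[1];cv2.imwrite('pics/c6.png',np.hstack([cv2.resize(a,(400,400)),cv2.resize(im[180:310,270:400],(400,400))]))"
```

```text
t 10.5 tcp ledge mm [-48.7 270.9  14.8] yaw err deg -0.07 tilt [0.005 0.005] F [0.6 2.6 0.1] gap -0.0
scene6 ledge mm [-54.6 190.2] [ 89.6 173.6] 0.96
side6 ledge mm [-50.8 193.8] [ 99.6 193.2] 0.09
```

View pics/c6.png

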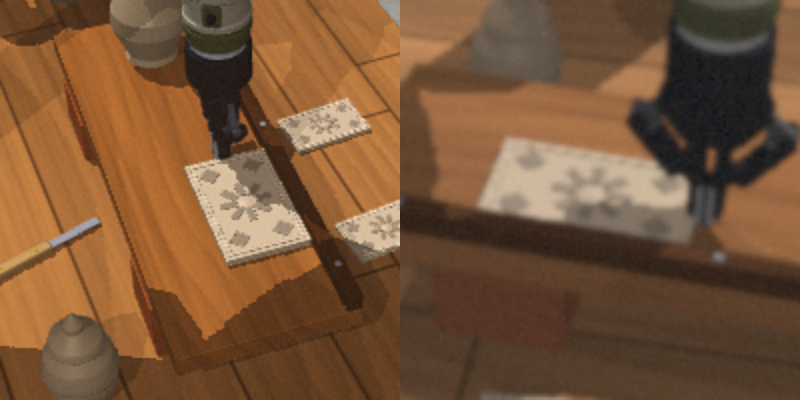

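The push is working: the tile slides along the rail under about 2.6 N. I'll keep going.

Request:
{"api": "carry_out", "payload": {"moves": [-1,-0.008,0.0005,0,0,0,0,-1,-0.008,0,0,0,0,0,-1,-0.008,0,0,0,0,0,-1,-0.008,0,0,0,0,0,-1,-0.008,0,0,0,0,0]}}

```text
clock: 11.22
tcp_pos: [0.5916, 0.1101, 0.1078]
orientation: [-0.001, 0.725, 0.688, 0.004]
wrist_force: [-1.0, 4.0, 0.3]
finger_gap: -0.0002
```

```bash
python3 -c "
from h import *
pose()"
```

```text
t 11.22 tcp ledge mm [-48.6 229.8  14.8] yaw err deg -0.13 tilt [0.004 0.006] F [-1.2  4.   0.3] gap -0.0
```

Request:
{"api": "carry_out", "payload": {"moves": [-1,-0.008,0.0005,0,0,0,0,-1,-0.008,0,0,0,0,0,-1,-0.008,0,0,0,0,0,-1,-0.008,0,0,0,0,0,-1,-0.008,0,0,0,0,0]}}

```text
clock: 11.85
tcp_pos: [0.5894, 0.0679, 0.1078]
orientation: [-0.001, 0.725, 0.688, 0.004]
wrist_force: [-1.8, 3.8, 2.6]
finger_gap: -0.0002
```

```bash
python3 -c "
from h import *
pose();snap('scene','scene7');tile('scene7');snap('side','side7');tile('side7')"
```

```text
t 11.85 tcp ledge mm [-48.6 187.6  14.8] yaw err deg -0.14 tilt [0.004 0.008] F [-2.1  3.7  2.6] gap -0.0
scene7 ledge mm [-53.7 106.6] [ 91.4 172.6] 1.1
side7 ledge mm [-49.7 110.5] [192.4 101.2] 89.91
```

Request:
{"api": "carry_out", "payload": {"moves": [-1,-0.008,0,0,0,0,0,-1,-0.008,0,0,0,0,0,-1,-0.008,0,0,0,0,0,-1,-0.008,0,0,0,0,0,-1,-0.008,0,0,0,0,0]}}

```text
clock: 12.58
tcp_pos: [0.5872, 0.0256, 0.1077]
orientation: [-0.001, 0.725, 0.688, 0.004]
wrist_force: [-0.3, 4.3, 1.9]
finger_gap: -0.0001
```

```bash
python3 -c "
from h import *
pose();snap('scene','scene8');tile('scene8');snap('side','side8');tile('side8')
a=load('side8')[1][170:330,250:410];im=load('scene8')[1];cv2.imwrite('pics/c8.png',np.hstack([cv2.resize(a,(400,400)),cv2.resize(im[180:310,220:350],(400,400))]))"
```

```text
t 12.57 tcp ledge mm [-48.4 145.2  14.7] yaw err deg -0.15 tilt [0.004 0.008] F [-0.5  4.3  1.9] gap -0.0
scene8 ledge mm [-48.2  57.8] [108.6 162.1] 1.91
```

View pics/c8.png

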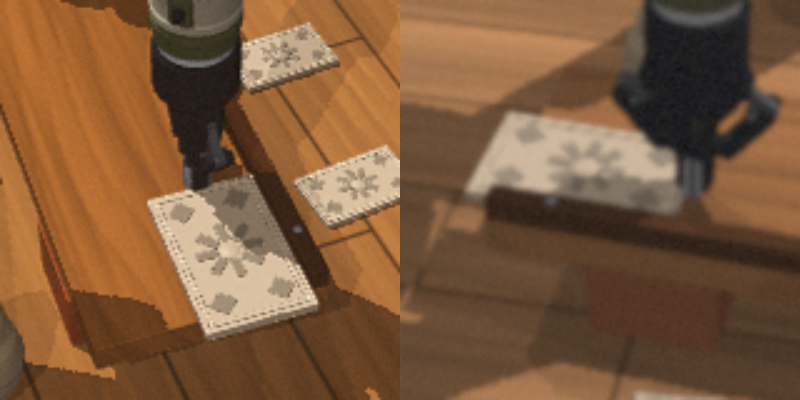

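```bash
python3 -c "
from h import *
Cs=load('side8')[0];Cc=load('scene8')[0]
s=lambda L:np.array(L)/2.5+[250,170]
c=lambda L:np.array(L)/(400/130)+[220,180]
f=lambda C,p,z:(toL(onplane(C,p,z))*1000).round(1)[:,:2].tolist()
print('side free-end top', f(Cs,s([(211,327),(317,298)]),.103),'bottom',f(Cs,s([(211,337),(318,308)]),.093))
print('side vase-end top front', f(Cs,s([(148,200)]),.103))
print('scene free-end top', f(Cc,c([(108,112),(68,189)]),.103), 'rail end top', f(Cc,c([(88,188)]),.115))
print('side ledge front free corner', f(Cs,s([(97,352)]),.093),'rail end',f(Cs,s([(310,275),(330,268)]),.115))
"
```

```text
side free-end top [[-93.1, -17.0], [0.9, -17.5]] bottom [[-93.9, -19.5], [1.2, -20.5]]
side vase-end top front [[-97.6, 135.4]]
scene free-end top [[-97.3, -20.7], [0.5, -18.8]] rail end top [[8.7, 0.8]]
side ledge front free corner [[-187.5, -3.1]] rail end [[0.6, -1.6], [19.3, -0.0]]
```

Overhang is about 18 mm, so 35 mm remains.

Request:
{"api": "carry_out", "payload": {"moves": [-1,-0.008,0,0,0,0,0,-1,-0.008,0,0,0,0,0,-1,-0.008,0,0,0,0,0,-1,-0.006,0,0,0,0,0,-1,0,0,0,0,0,0]}}

```text
clock: 13.3
tcp_pos: [0.5855, -0.0061, 0.1077]
orientation: [-0.001, 0.726, 0.688, 0.004]
wrist_force: [-0.3, 1.5, 2.6]
finger_gap: -0.0002
```

```bash
python3 -c "
from h import *
pose();snap('scene','scene9');tile('scene9');snap('side','side9');tile('side9')
a=load('side9')[1][180:340,270:430];im=load('scene9')[1];cv2.imwrite('pics/c9.png',np.hstack([cv2.resize(a,(400,400)),cv2.resize(im[180:310,220:350],(400,400))]))"
```

```text
t 13.3 tcp ledge mm [-48.4 113.5  14.7] yaw err deg -0.11 tilt [0.004 0.008] F [-0.4  1.4  2.6] gap -0.0
scene9 ledge mm [-47.9  26.4] [110.3 162.1] 2.99
side9 ledge mm [-49.9  35.8] [102.2 187.2] 0.03
```

View pics/c9.png

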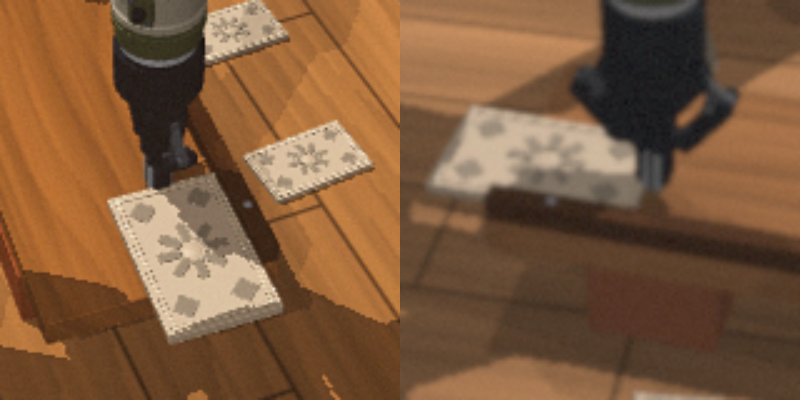

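```bash
python3 -c "
from h import *
for n,z in (('side9',.103),('scene9',.103),('side8',.103),('scene8',.103)):
  C,im=load(n);h=cv2.cvtColor(im,cv2.COLOR_BGR2HSV);m=((h[:,:,2]>140)&(h[:,:,1]<75)).astype(np.uint8)
  v,u=np.nonzero(m);P=toL(onplane(C,np.c_[u,v],z))*1000
  for lo,hi in((-90,-70),(-60,-40),(-30,-10)):
    k=(P[:,0]>lo)&(P[:,0]<hi)&(P[:,1]<110)&(P[:,1]>-80); print(n,lo,P[k,1].min().round(1),end='; ')
  print()
  f=lambda p,z:(toL(onplane(C,np.array([p]),z))*1000).round(1)[0,:2].tolist()
  if n=='side9': print('plank end edge', [f(np.array(p)/2.5+[270,180],.093) for p in((47,330),(155,302))], 'tile corners',[f(np.array(p)/2.5+[270,180],.103) for p in((168,334),(281,300),(109,201))])
  if n=='scene9': print('corners',[f(np.array(p)/(400/130)+[220,180],.103) for p in((70,106),(29,187))])
"
```

```text
side9 -90 -52.9; side9 -60 -52.8; side9 -30 -51.8; 
plank end edge [[-188.4, -6.0], [-95.1, -8.1]] tile corners [[-98.8, -49.4], [0.8, -47.6], [-98.2, 102.8]]
scene9 -90 -51.8; scene9 -60 -48.3; scene9 -30 -50.9; 
corners [[-96.9, -52.6], [5.8, -47.9]]
side8 -90 -22.0; side8 -60 -27.6; side8 -30 -27.5; 
scene8 -90 -22.0; scene8 -60 -22.0; scene8 -30 -22.2;
```

Request:
{"api": "carry_out", "payload": {"moves": [-1,-0.0025,0,0,0,0,0,-1,0,0,0,0,0,0,-1,0.015,0,0,0,0,0,-1,0.02,0,-0.02,0,0,0,-1,0.01,0,-0.05,0,0,0]}}

```text
clock: 14.02
tcp_pos: [0.5849, 0.0368, 0.1741]
orientation: [-0.003, 0.726, 0.687, -0.0]
wrist_force: [1.3, -0.4, -0.0]
finger_gap: 0.0003
```

Request:
{"api": "carry_out", "payload": {"moves": [-1,0,-0.01,-0.05,0,0,0,-1,0.02,-0.05,-0.02,0,0,0,-1,0.03,-0.05,0,0,0,0,-1,0.03,-0.05,0,0,0,0,-1,0.03,-0.05,0,0,0,0]}}

```text
clock: 14.65
tcp_pos: [0.3828, 0.1611, 0.2494]
orientation: [0.003, 0.727, 0.686, 0.003]
wrist_force: [0.2, 1.2, 1.3]
finger_gap: -0.0007
```

Request:
{"api": "carry_out", "payload": {"moves": [-1,0.05,-0.03,0,0,0,0,-1,0.05,-0.02,0,0,0,0,-1,0.05,0,0,0,0,0,-1,0.03,0,0,0,0,0,-1,0,0,0,0,0,0]}}

```text
clock: 15.28
tcp_pos: [0.3373, 0.3517, 0.2497]
orientation: [0.006, 0.725, 0.688, 0.005]
wrist_force: [0.7, 0.1, -0.3]
finger_gap: 0.0003
```

```bash
python3 -c "
from h import *
pose()
for n in('scene','side'):
  snap(n,n+'10')
  for vt in(90,140): tile(n+'10',VT=vt)
a=load('side10')[1];im=load('scene10')[1];cv2.imwrite('pics/c10.png',np.vstack([np.hstack([cv2.resize(a[180:330,270:420],(400,400)),cv2.resize(im[180:310,220:350],(400,400))]),cv2.resize(a[60:460,140:460],(800,1000))[0:0]]))"
```

```text
t 15.28 tcp ledge mm [-315.8  457.1  156.7] yaw err deg -0.12 tilt [ 0.015 -0.001] F [ 0.6  0.1 -0.3] gap 0.0
scene10 ledge mm [-45.9  25.4] [162.7 108.2] 89.99
scene10 ledge mm [-665.6  932. ] [ 88.8 174.8] 75.91
scene10 ledge mm [-49.1  24.9] [102.6 161.2] 0.35
side10 ledge mm [-49.   21.5] [163.7 103.6] 89.75
side10 ledge mm [-692.3 1033.6] [ 98.3 153.2] 4.51
side10 ledge mm [-49.6  21.6] [100.9 163.5] 0.0
```

View pics/c10.png

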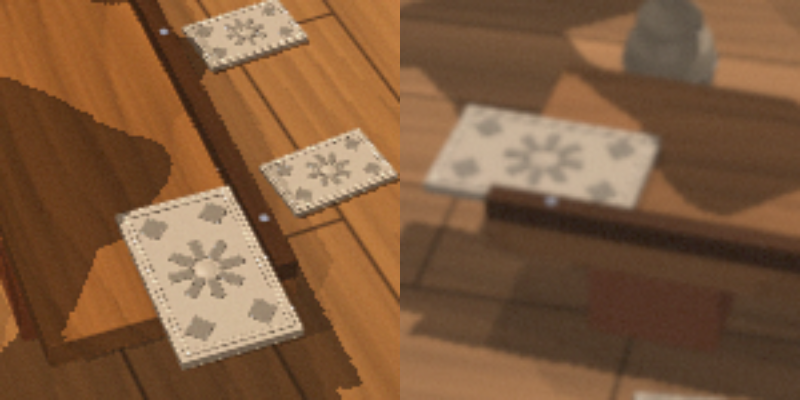

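```bash
python3 -c "
from h import *
A=cv2.cvtColor(load('side0')[1],7-1);B=cv2.cvtColor(load('side10')[1],6)
for n,(u,v,w,h) in dict(bud=(368,362,38,56),jar=(218,284,44,50),knife=(190,236,62,36)).items():
  T=A[v:v+h,u:u+w];r=cv2.matchTemplate(B[v-12:v+h+12,u-12:u+w+12],T,cv2.TM_CCOEFF_NORMED);_,s,_,p=cv2.minMaxLoc(r);print(n,round(s,2),p[0]-12,p[1]-12)
A=cv2.cvtColor(load('scene0')[1],6);B=cv2.cvtColor(load('scene10')[1],6)
T=A[183:275,450:512];r=cv2.matchTemplate(B[171:287,438:524],T,cv2.TM_CCOEFF_NORMED);_,s,_,p=cv2.minMaxLoc(r);print('vase',round(s,2),p[0]-12,p[1]-12)
s=env.get_state();print(abs(s['qvel']).max(),s['wrist_force'])
print(env.hand_in())"
```

```text
bud 1.0 0 0
jar 0.33 8 7
knife 0.28 12 -7
vase 0.9 0 0
0.02750438824105678 [-0.22682256  0.5936187  -1.13868504]
the job is handed in; nothing more can be done
None
```

```bash
python3 -c "
from h import *
A=cv2.cvtColor(load('side0')[1],6)
for f in('side9','side6'):
 B=cv2.cvtColor(load(f)[1],6)
 for n,(u,v,w,h) in dict(jar=(218,284,44,50),knife=(190,236,62,36)).items():
  T=A[v:v+h,u:u+w];r=cv2.matchTemplate(B[v-12:v+h+12,u-12:u+w+12],T,cv2.TM_CCOEFF_NORMED);_,s,_,p=cv2.minMaxLoc(r);print(f,n,round(s,2),p[0]-12,p[1]-12)
"
```

```text
side9 jar 0.57 4 10
side9 knife 0.33 0 0
side6 jar 0.55 5 10
side6 knife 0.33 0 0
```

I pushed the tile back with the open fingers until it lay flat against the rail, felt as the push rising from 2 to 10 N. Then I slid it along the rail with the shut fingers, at up to about 4 N, and backed the hand off. I handed the job in at about 15.4 s.

**Last checks of the tile:**
- It lies 0 to 0.35° off parallel, depending on the view, with its centre about 49.5 mm from the rail; 50 mm means touching.
- Its centre is about 22 to 25 mm in from the free end, and the side view, which gave the smaller figure, includes some of the tile's edge. That leaves about 55 mm of the 160 mm sticking out, against a target of 53 mm.
- It stayed flat on the ledge in every picture I viewed.
- The hand was about 0.3 m from the tile, touching nothing.

**Checks of the pots and knife:**
- Image matching shows the bud (1.0) and vase (0.9) unmoved.
- The same check failed for the jar and knife (scores 0.28 to 0.57), so it proves nothing for them, probably because the arm and its shadow changed the picture. By eye, both stood where they started in the pictures taken during the pushing, and the fingers never went near them.

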